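# Press the thermometer into its cutout in the wok-station tool tray

## Robot

A 6-joint arm with a two-finger parallel gripper is mounted at the origin on the work surface. World frame = base frame: x ahead of the robot, y to its left, z up, the work surface at z = 0. Lengths are in m, angles in rad, forces in N, time in s.
With the tool pointing down it reaches from about 0.375 to 0.925 m from the base axis. Payload 5.7 kg.
Tool frame: the origin (TCP) lies on the centre line of the jaws, within the pads' length; the fingertips stand 25 mm ahead of it and the grasp point (between the pads) lies 6 mm ahead of it (robot.tip_reach is the distance from the TCP to the fingertips, in m); z points along the fingers, y is the direction in which the jaws open and shut (so a half turn about z gives the same grasp; the last joint's range is limited). The gripper opens to 88 mm and grips with 3 to 60 N. Pads are 20 mm wide; open, the fingers measure 115 mm over their backs; the gripper's body (75 mm by 178 mm) begins 61 mm behind the grasp point.
Start: joints at [1.173, 0.359, 1.51, -0, 1.272, -0.115], TCP at [0.167, 0.576, 0.248] pointing down, gripper open.
Joint ranges: [-2.97, 2.97], [-1.01, 2.36], [0.21, 2.38], [-0.96, 4.11], [0.2, 2.71], [-2.98, 2.98]. Speed limits (rad/s): [2.39, 2.39, 3.14, 3.14, 3.14, 3.14].

## Interface

Orientations are given as a unit quaternion [w, x, y, z].
In Python, from cell import robot gives the robot as it stands.
- The arm moves only by the shell command python3 -m creep 'ROWS' [OPENING] [FORCE]. ROWS is JSON, a list of rows, each an object of numbers: "dx", "dy", "dz": the shift along the tool's x, y, z in cm; "ax", "ay", "az": the turn, a rotation vector about the tool's x, y, z in rad. A call has 1 to 8 rows; each row shifts and turns the commanded pose from where the row before left it, along the tool's axes as they then stand; what a row does not reach is not made up. A row lasts 1/12 s, in which the tool goes at most 41.7 mm and 7.16 degrees, less where a joint would pass 70% of its speed; a pose out of reach is approached as far as the arm can. A call is refused whole if a number of a shift passes 4.17 or a number of a turn 0.125, either way. A call with a gripper value outside its range is refused whole. OPENING is the opening, from 0 (shut) to 1 (fully open), set as the call begins (- or left out, the last holds). The fingers move at their own pace and stop on an object; FORCE is the grip in N (left out, the last holds). Time passes only in rows, so rows that do not move let the fingers close. It gives the time, the measured TCP pose, the force and the opening at its end, in the units of the state.
- robot.observe(): the state, without advancing time (a new reading comes with each control period).
- robot.read_camera(name): name is "scene" or "top"; returns (picture, depth): 420x560x3 uint8, blue, green, red; 420x560 float32, m along the optical axis (not along the pixel's ray), 0 where there is no reading.
- robot.camera_info(name): a dict with "fovy" (degrees; the focal length in pixels is half the picture's height over the tangent of half this angle, whatever the lens; pixels are square), "cx", "cy" (the principal point, pixels), "k1" (the pictures are not rectified: a ray, as slopes to the right and down, at radius r is drawn at 1 + k1 r^2 times it, then the intrinsics apply), "origin" and "orientation" of the camera in the world. Camera axes: x right, y up, looking along -z (the intrinsics and any distortion apply to the point x, -y, -z); pixel columns grow to the right and rows downward; lengths in m; the calibration is good to about 2 mm. A picture is of the moment at which its call begins. camera_info takes no time and is no camera call.
- robot.hand_in(): hands the job in, once; it reports no verdict.
Trained networks look in the newest picture that a camera, given by its name, has taken for a name from the list of things; names that differ only in an ending like _2 or _b are one class to them, and where a whole thing is asked for, a point or a joint stands for the part that bears it (a point fixed in the world has none). Each returns a list of dicts, best first, with "confidence" (0 to 1); they miss things now and then, are a little off and sometimes report something else, mostly with a low value. They report only what shows in the picture. A call takes as long as a camera call. They do not tell look-alikes from the thing itself.
- robot.boxes_of(camera, label): "box" ([centre column, centre row, width, height] in pixels, round what is visible of it).
The state is a dict: "time": time; "joint_pos": joint angles; "joint_vel": joint speeds; "joint_torque": joint torques, N m; "tcp_pos": TCP position; "tool_rot": TCP orientation; "force": force on the tool from outside, world axes, zero at the start; "wrist_torque": the same for the moment, N m; "finger_gap": opening from 0.0 (shut) to 1.0 (fully open).
Only numpy, scipy, OpenCV 4.12 (cv2) and the standard library are available. Lean on these libraries where they do the work, as an engineer would, in place of code of your own. Each camera call takes 0.05 s, during which the arm holds its last target.

## Task

Put the orange folding thermometer away: lay it without dropping it, display up, in the empty oblong cutout of the bamboo tool tray's black insert (either way round) and press it down against the friction grips until it sits fully home on the cutout's floor, then let go. Leave the blue knife sharpener where it is.

Things in the scene. Friction and masses are not known exactly. Their poses are not given: they have to be found in the camera images.
- thermo_center (a point): Centre, half-way up, of the loose orange folding thermometer, 140 g: oblong block with half-round ends, 36 mm wide (own x), 120 mm long (y), 32 mm tall (z), lying display up on the counter. Its foot tapers in by 4 mm all round over the lowest 10 mm; above that the sides are upright. Grip it across the 36 mm width at mid-length.
- cutout (a point): Centre of the mouth of the empty oblong cutout (yellow floor), level with the black insert's top face. x across it, y along it, z up. 40 mm wide, 126 mm long, 20 mm deep; mouth bevelled 5 mm wider. Grey sprung cheeks at both ends prop the thermometer about 7 mm high until pushed down with about 5 to 10 N. Home: its centre lies 4 mm below this point, its top 12 mm above the insert.
- sharpener_center (a point): Centre, half-way up, of a blue knife sharpener lying loose, 34 mm wide (x), 150 mm long (y), 32 mm tall (z): not wanted, must stay where it is.
- tray: Fixed bamboo-framed tray 200 (x) x 250 mm (y), origin under its centre; insert top 34 mm, frame top 36 mm above the counter. The cutout is centred at x = -40 mm. Finger notches as deep as the cutout, 52 mm long, at mid-length of both long sides reach 52 mm from its centre line. A steel dial timer, 52 mm across, stands 10 mm proud of the insert at x = +48 mm.
Things that resemble listed ones, but are neither listed nor needed, are in the scene too. Several things look just like the part that bears thermo_center: the one meant starts nearest to the robot's base.

How it is judged:
By the outcome, as a careful person would: the job done as asked, in the order asked, and still so for the second after the job is handed in, with the robot touching nothing.
It also fails if it takes over 38 s, if anything falls off the work surface, if the arm or the gripper's body presses on something with over 40 N, if the wrist force passes 120 N, or if a joint passes its speed limit or range.

## Working session

There is one attempt and no reset: what is moved stays moved. The work goes in short steps, Python scripts to look and compute and a shell command to move; the robot and the scene stay as the last step left them, time stands still between calls to the robot, and variables do not carry over. Pictures are saved under pics/ and viewed, and the job is handed in when it is done.

```bash
mkdir -p pics; ls; python3 - <<'E'
from cell import robot
import cv2
for n in("scene","top"):
    p,d=robot.read_camera(n); cv2.imwrite(f"pics/{n}0.png",p); print(n,robot.camera_info(n))
    for l in("thermo_center","cutout","sharpener_center","tray"):
        print(l,[( [round(v) for v in b["box"]],round(b["confidence"],2)) for b in robot.boxes_of(n,l)])
s=robot.observe();print(s["time"],s["tcp_pos"],s["tool_rot"])
E
```

```text
pics
scene {'fovy': 53.87073661196032, 'cx': 277.68521698050967, 'cy': 215.49728961059722, 'k1': -0.11240469520022695, 'origin': array([1.12788617, 0.76119243, 0.69438469]), 'orientation': array([0.32040983, 0.17990263, 0.42809002, 0.82565824])}
thermo_center [([321, 238, 44, 23], 0.79), ([282, 329, 45, 48], 0.79), ([239, 229, 35, 30], 0.75), ([428, 266, 17, 34], 0.57)]
cutout [([203, 192, 96, 58], 0.71)]
sharpener_center [([323, 238, 45, 23], 0.53)]
tray [([205, 191, 100, 59], 0.79), ([262, 271, 54, 42], 0.37)]
top {'fovy': 52.936839574674195, 'cx': 290.82104260146383, 'cy': 215.82845831668416, 'k1': -0.10022073481963506, 'origin': array([0.33649957, 0.13380117, 1.04732861]), 'orientation': array([ 0.7082186 ,  0.06368577, -0.06497355, -0.7001064 ])}
thermo_center [([260, 257, 44, 32], 0.94), ([154, 304, 31, 44], 0.88), ([202, 142, 48, 21], 0.86), ([331, 198, 52, 21], 0.56)]
cutout [([427, 221, 115, 89], 0.9)]
sharpener_center []
tray [([425, 219, 110, 98], 0.98)]
0.5 [0.16739783 0.57612154 0.24758206] [-9.95059803e-06  1.40919411e-01  9.90021067e-01 -7.78682224e-05]
```

View pics/top0.png

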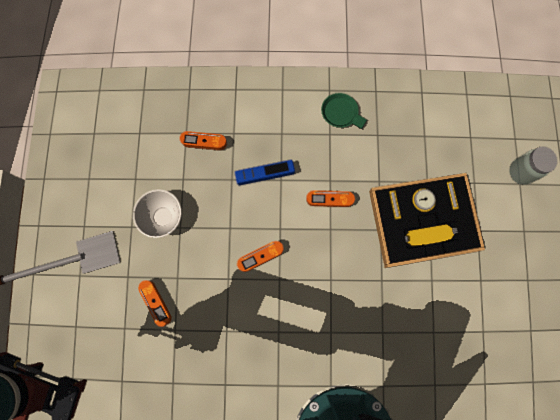

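View pics/scene0.png

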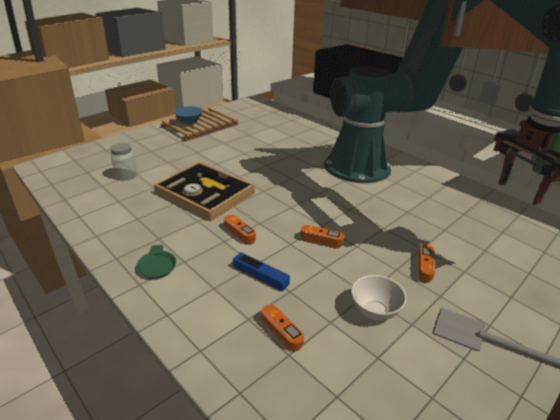

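The top view shows four orange thermometers at (203,141), (331,199), (261,256) and (154,303). The sharpener is at (267,172). The tray is at (427,220), with the yellow cutout at (430,235). The base is near (345,410). Next I measure them all.

```bash
cat > h.py <<'E'
import numpy as np,cv2
from cell import robot
from scipy.spatial.transform import Rotation as R
def cam(n):
    i=robot.camera_info(n); q=i["orientation"]
    f=210/np.tan(np.radians(i["fovy"])/2)
    return i,R.from_quat([q[1],q[2],q[3],q[0]]),f
def rays(n,px):
    i,r,f=cam(n); px=np.float64(px).reshape(-1,1,2)
    K=np.array([[f,0,i["cx"]],[0,f,i["cy"]],[0,0,1.]])
    u=cv2.undistortPoints(px,K,np.array([i["k1"],0,0,0,0.]))[:,0]
    return i["origin"],r.apply(np.c_[u[:,0],-u[:,1],-np.ones(len(u))])
def atz(n,px,z):
    o,d=rays(n,px); return o+d*((z-o[2])/d[:,2])[:,None]
def pts(n,px,dep):
    o,d=rays(n,px); return o+d*np.array(dep)[:,None]
def mask(p,c,roi=None):
    h=cv2.cvtColor(p,cv2.COLOR_BGR2HSV)
    lo,hi={"o":((4,150,80),(16,255,255)),"y":((20,140,80),(32,255,255)),"b":((105,150,60),(125,255,255))}[c]
    return cv2.inRange(h,lo,hi)
E
python3 - <<'E'
from h import *
p=cv2.imread("pics/top0.png"); _,d=robot.read_camera("top")
for c in "oyb":
    m=mask(p,c)
    n,l,st,_=cv2.connectedComponentsWithStats(m)
    for k in range(1,n):
        if st[k,4]<60: continue
        ys,xs=np.where(l==k)
        P=pts("top",np.c_[xs,ys],d[ys,xs])
        z=np.median(P[:,2])
        # outline at known top height
        cn=max(cv2.findContours(np.uint8(l==k),cv2.RETR_EXTERNAL,cv2.CHAIN_APPROX_NONE)[0],key=len)
        zt=0.032 if c!="y" else .014
        W=atz("top",cn[:,0],zt)
        rc=cv2.minAreaRect(np.float32(W[:,:2]*1000))
        print(c,st[k],"z",z.round(4),"rect",np.round(rc[0],1),np.round(rc[1],1),round(rc[2],1),"r",np.hypot(*rc[0]).round())
cv2.imwrite("pics/crop.png",np.hstack([cv2.resize(p[225:285,220:300],(400,300),interpolation=2),cv2.resize(p[165:275,360:500],(382,300),interpolation=2)]))
E
```

```text
o [180 131  46  19 543] z 0.0305 rect [717.4 361. ] [118.1  42.6] 84.7 r 803.0
o [307 190  48  17 544] z 0.0309 rect [568.6  35.5] [116.7  39.3] 88.4 r 570.0
o [237 241  47  31 578] z 0.031 rect [424.7 205.5] [ 36.9 119.3] 27.5 r 472.0
o [138 281  32  46 511] z 0.0307 rect [308.3 459.3] [119.6  38.7] 30.3 r 553.0
y [447 181  12  29  96] z 0.0332 rect [ 586.2 -279.1] [73.4 16.8] 9.5 r 649.0
y [412 189  23  23  82] z 0.0335 rect [ 566.5 -196.5] [59.3 41.7] 39.8 r 600.0
y [389 190  12  29 107] z 0.0332 rect [ 559.7 -128.2] [73.6 16.6] 10.0 r 574.0
y [407 224  47  22 714] z 0.0128 rect [ 482.1 -214.4] [ 41.5 120.5] 10.2 r 528.0
b [235 160  60  24 509] z 0.0305 rect [635.6 200. ] [ 32.7 146.9] 12.4 r 666.0
```

View pics/crop.png

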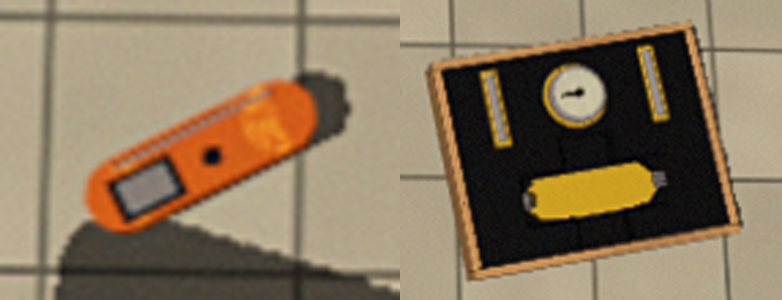

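The target is the thermometer at pixel (261,256), 472 mm from the base. The next nearest is at 553 mm. The crop confirms display up, and its size fits 36×120. Next I refine the tray and thermometer poses, using both cameras.

```bash
python3 - <<'E'
from h import *
from scipy.optimize import least_squares
for n in ("top","scene"):
    p,d=robot.read_camera(n)
    ys,xs=np.mgrid[0:420,0:560]; xs=xs.ravel();ys=ys.ravel()
    P=pts(n,np.c_[xs,ys],d.ravel())
    # tray: high points
    c=(np.hypot(P[:,0]-.521,P[:,1]+.207)<.18)
    g=c&(P[:,2]>.029)&(P[:,2]<.04)
    rc=cv2.minAreaRect(np.float32(P[g][:,:2]*1000)); print(n,"tray",np.round(rc[0],1),np.round(rc[1],1),rc[2], "z ins",np.median(P[g][:,2]))
    t=(np.hypot(P[:,0]-.482,P[:,1]+.214)<.09)&(P[:,2]<.026)&(P[:,2]>.006)&c
    rc=cv2.minAreaRect(np.float32(P[t][:,:2]*1000)); print("  recess",t.sum(),np.round(rc[0],1),np.round(rc[1],1),rc[2])
    # thermometer top face points
    t=(np.hypot(P[:,0]-.425,P[:,1]-.2055)<.08)&(P[:,2]>.024)
    rc=cv2.minAreaRect(np.float32(P[t][:,:2]*1000)); print("  thermo",t.sum(),np.round(rc[0],1),np.round(rc[1],1),rc[2],"z",np.median(P[t][:,2]), "mean",P[t].mean(0)*1000)
    t=(np.hypot(P[:,0]-.425,P[:,1]-.2055)<.15)&(np.hypot(P[:,0]-.425,P[:,1]-.2055)>.1);print("  counter z",np.median(P[t][:,2]))
    # edges of tray via wood top in image
    h=cv2.cvtColor(p,cv2.COLOR_BGR2HSV)
    v=(h[...,2].ravel()<40)&c&(P[:,2]>.028)&(P[:,2]<.04)
    W=atz(n,np.c_[xs,ys][v],.034)
    rc=cv2.minAreaRect(np.float32(W[:,:2]*1000)); print("  black insert",np.round(rc[0],1),np.round(rc[1],1),rc[2])
    y=(mask(p,"y").ravel()>0)&(np.hypot(P[:,0]-.482,P[:,1]+.214)<.09)&(P[:,2]<.026)
    W=atz(n,np.c_[xs,ys][y],.014)
    if y.sum()>20:
        rc=cv2.minAreaRect(np.float32(W[:,:2]*1000)); print("  floor",np.round(rc[0],1),np.round(rc[1],1),rc[2])
E
```

```text
top tray [ 521.2 -205.9] [201.4 252.4] 9.880158424377441 z ins 0.03321740726272404
  recess 1346 [ 478.5 -215.5] [114.  133.4] 9.802088737487793
  thermo 706 [425.4 208.3] [ 36.2 119.3] 27.5974178314209 z 0.031357687415312085 mean [425.44983831 207.82370882  31.29523241]
  counter z -0.0005662793718441694
  black insert [ 521.  -205.1] [181.3 230.6] 10.025374412536621
  floor [ 482.1 -214.4] [ 41.5 120.5] 10.16396713256836
scene tray [ 523. -205.] [202.7 253.4] 10.158785820007324 z ins 0.034922553378628485
  recess 302 [ 472.9 -227. ] [ 83.2 109.8] 50.812591552734375
  thermo 447 [427.4 207. ] [ 42.4 119.6] 29.278553009033203 z 0.032316844627561236 mean [429.66454451 209.20342843  31.72040185]
  counter z 0.00034631693253556195
  black insert [ 521.5 -206.3] [170.4 219.9] 10.641446113586426
  floor [ 483.3 -225.9] [ 45.6 106.1] 10.29863452911377
```

```bash
python3 -m creep '[{"az":0.115},{"az":0.115},{"az":0.115},{"az":0.115},{"az":0.115},{"az":0.115},{"az":0.115},{}]' 1 40
python3 -m creep '[{"dx":-3.7,"dy":0.48},{"dx":-3.7,"dy":0.48},{"dx":-3.7,"dy":0.48},{"dx":-3.7,"dy":0.48},{"dx":-3.7,"dy":0.48},{"dx":-3.7,"dy":0.48}]'
python3 -m creep '[{"dx":-3.7,"dy":0.48},{"dx":-3.7,"dy":0.48},{"dx":-3.7,"dy":0.48},{"dx":-3.7,"dy":0.48},{"dx":-3.7,"dy":0.48},{"dx":-3.7,"dy":0.48},{},{}]'
cat >> h.py <<'E'
def to(x,y,z,head):
    s=robot.observe(); q=s["tool_rot"]; r=R.from_quat([q[1],q[2],q[3],q[0]])
    m=r.as_matrix(); h=np.degrees(np.arctan2(m[1,1],m[0,1]))
    print("t",round(s["time"],2),"tcp",s["tcp_pos"].round(4),"yhead",round(h,2),"tilt z",m[:,2].round(4),"F",np.round(s["force"],1),"gap",round(float(s["finger_gap"])*88,1))
    d=np.array([x,y,z])-s["tcp_pos"]
    az=-np.radians(head-h)
    print("need tool cm",(r.inv().apply(d)*100).round(2),"az",round(az,4))
E
python3 -c "
from h import *
to(.4254,.208,.03,27.6)"
```

```text
t 0.65 tcp [0.1674 0.5762 0.2477] yhead 73.8 tilt z [ 0. -0. -1.] F [-0.9  0.2 -1.3] gap 88.2
need tool cm [-35.05 -28.16  21.77] az 0.8063$[0]: bad value
$[0]: bad value
$[0]: bad value
```

```bash
python3 -m creep '[{"dx":0,"dy":0,"dz":0,"ax":0,"ay":0,"az":0.115},{"dx":0,"dy":0,"dz":0,"ax":0,"ay":0,"az":0.115},{"dx":0,"dy":0,"dz":0,"ax":0,"ay":0,"az":0.115},{"dx":0,"dy":0,"dz":0,"ax":0,"ay":0,"az":0.115},{"dx":0,"dy":0,"dz":0,"ax":0,"ay":0,"az":0.115},{"dx":0,"dy":0,"dz":0,"ax":0,"ay":0,"az":0.115},{"dx":0,"dy":0,"dz":0,"ax":0,"ay":0,"az":0.115},{"dx":0,"dy":0,"dz":0,"ax":0,"ay":0,"az":0}]' 1 40
python3 -c "
from h import *
to(.4254,.208,.03,27.6)"
```

```text
time: 1.32
tcp_pos: [0.1674, 0.5762, 0.2476]
tool_rot: [0.0, 0.519, 0.855, -0.0]
force: [-0.1, -0.7, 0.1]
finger_gap: 0.999
t 1.32 tcp [0.1674 0.5762 0.2476] yhead 27.44 tilt z [-0. -0. -1.] F [-0.1 -0.7  0.1] gap 87.9
need tool cm [-44.56   5.93  21.76] az -0.0028
```

All six keys are required in each row. Now I travel to above the thermometer, using 12 rows of -3.71/0.49.

```bash
python3 -m creep '[{"dx":-3.7,"dy":0.5,"dz":0,"ax":0,"ay":0,"az":0},{"dx":-3.7,"dy":0.5,"dz":0,"ax":0,"ay":0,"az":0},{"dx":-3.7,"dy":0.5,"dz":0,"ax":0,"ay":0,"az":0},{"dx":-3.7,"dy":0.5,"dz":0,"ax":0,"ay":0,"az":0},{"dx":-3.7,"dy":0.5,"dz":0,"ax":0,"ay":0,"az":0},{"dx":-3.7,"dy":0.5,"dz":0,"ax":0,"ay":0,"az":0}]'
python3 -m creep '[{"dx":-3.7,"dy":0.5,"dz":0,"ax":0,"ay":0,"az":0},{"dx":-3.7,"dy":0.5,"dz":1,"ax":0,"ay":0,"az":0},{"dx":-3.7,"dy":0.5,"dz":1,"ax":0,"ay":0,"az":0},{"dx":-3.7,"dy":0.5,"dz":1.5,"ax":0,"ay":0,"az":0},{"dx":-3.7,"dy":0.5,"dz":1.5,"ax":0,"ay":0,"az":0},{"dx":-3.7,"dy":0.5,"dz":1.5,"ax":0,"ay":0,"az":0},{"dx":0,"dy":0,"dz":3,"ax":0,"ay":0,"az":0},{"dx":0,"dy":0,"dz":0,"ax":0,"ay":0,"az":0}]'
python3 -c "
from h import *
to(.4254,.208,.03,27.6)"
```

```text
time: 1.82
tcp_pos: [0.2978, 0.392, 0.2478]
tool_rot: [0.0, 0.516, 0.857, 0.0]
force: [0.8, -0.4, 0.0]
finger_gap: 0.998
time: 2.48
tcp_pos: [0.4254, 0.2082, 0.1492]
tool_rot: [-0.002, 0.518, 0.855, -0.002]
force: [-0.6, 0.2, -0.4]
finger_gap: 1.003
t 2.48 tcp [0.4254 0.2082 0.1492] yhead 27.63 tilt z [-0.006  -0.0021 -1.    ] F [-0.6  0.2 -0.4] gap 88.3
need tool cm [-0.03  0.07 11.92] az 0.0005
```

```bash
python3 -m creep '[{"dx":0,"dy":0,"dz":2.5,"ax":0,"ay":0,"az":0},{"dx":0,"dy":0,"dz":2.5,"ax":0,"ay":0,"az":0},{"dx":0,"dy":0,"dz":2.5,"ax":0,"ay":0,"az":0},{"dx":0,"dy":0,"dz":0,"ax":0,"ay":0,"az":0}]'
python3 - <<'E'
from h import *
to(.4254,.208,.03,27.6)
p,d=robot.read_camera("scene"); cv2.imwrite("pics/s1.png",cv2.resize(p[150:310,220:440],(770,560),interpolation=2))
E
```

```text
time: 2.82
tcp_pos: [0.4238, 0.2108, 0.0753]
tool_rot: [-0.002, 0.516, 0.857, -0.002]
force: [-0.8, 0.6, -0.7]
finger_gap: 0.999
t 2.82 tcp [0.4238 0.2108 0.0753] yhead 27.87 tilt z [-0.0062 -0.0019 -1.    ] F [-0.8  0.6 -0.7] gap 87.9
need tool cm [-0.32  0.04  4.53] az 0.0047
```

View pics/s1.png

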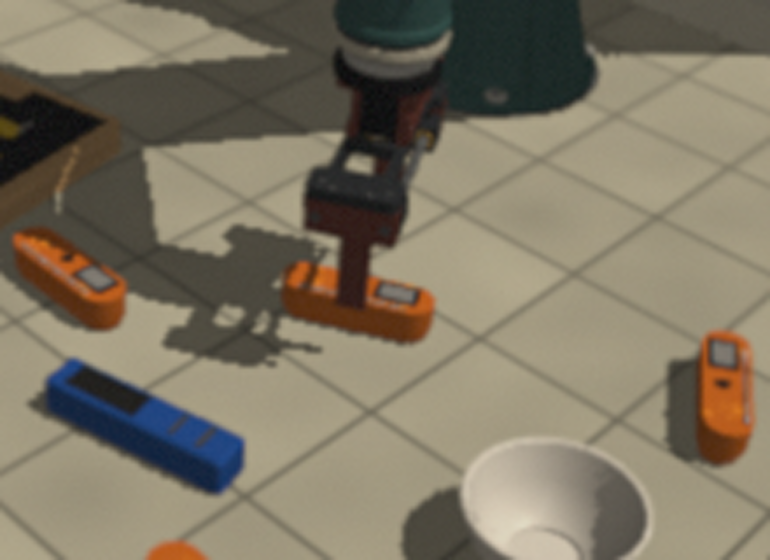

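The fingers straddle the target near (362,295 in the crop), clear of everything else. I trim 3 mm and the small tilt, then go down and grip.

```bash
python3 -m creep '[{"dx":-0.3,"dy":0,"dz":1.0,"ax":-0.006,"ay":-0.001,"az":0.004},{"dx":0,"dy":0,"dz":1.5,"ax":0,"ay":0,"az":0},{"dx":0,"dy":0,"dz":1.0,"ax":0,"ay":0,"az":0},{"dx":0,"dy":0,"dz":0.5,"ax":0,"ay":0,"az":0},{"dx":0,"dy":0,"dz":0.5,"ax":0,"ay":0,"az":0},{"dx":0,"dy":0,"dz":0,"ax":0,"ay":0,"az":0},{"dx":0,"dy":0,"dz":0,"ax":0,"ay":0,"az":0}]'
python3 -c "
from h import *
to(.4254,.208,.03,27.6)"
```

```text
time: 3.45
tcp_pos: [0.4288, 0.2086, 0.0334]
tool_rot: [0.002, 0.519, 0.855, 0.003]
force: [0.1, 0.1, -0.5]
finger_gap: 0.997
t 3.45 tcp [0.4288 0.2086 0.0334] yhead 27.49 tilt z [ 0.0066  0.0021 -1.    ] F [ 0.1  0.1 -0.5] gap 87.7
need tool cm [ 0.11 -0.33  0.34] az -0.002
```

```bash
for i in 1 2; do python3 -m creep '[{"dx":0,"dy":0,"dz":0,"ax":0,"ay":0,"az":0}]' >/dev/null
python3 -c "
from h import *
to(.4254,.208,.03,27.6)"; done
```

```text
t 3.53 tcp [0.4288 0.2085 0.0334] yhead 27.47 tilt z [ 0.0068  0.0022 -1.    ] F [ 0.9  0.9 -0.1] gap 87.7
need tool cm [ 0.12 -0.33  0.34] az -0.0023
t 3.62 tcp [0.4288 0.2084 0.0333] yhead 27.46 tilt z [ 0.0067  0.0021 -1.    ] F [-0.4 -0.2 -0.2] gap 88.1
need tool cm [ 0.12 -0.32  0.32] az -0.0025
```

```bash
python3 -m creep '[{"dx":0.1,"dy":-0.3,"dz":0.15,"ax":0.006,"ay":0,"az":0},{"dx":0,"dy":0,"dz":0.15,"ax":0,"ay":0,"az":0},{"dx":0,"dy":0,"dz":0,"ax":0,"ay":0,"az":0}]'
python3 -c "
from h import *
to(.4254,.208,.03,27.6)"
```

```text
time: 3.87
tcp_pos: [0.4249, 0.2076, 0.0294]
tool_rot: [0.0, 0.519, 0.855, -0.001]
force: [0.4, -1.0, 0.2]
finger_gap: 1.002
t 3.87 tcp [0.4249 0.2076 0.0294] yhead 27.45 tilt z [-2.0e-04 -1.2e-03 -1.0e+00] F [ 0.4 -1.   0.2] gap 88.2
need tool cm [ 0.01  0.07 -0.06] az -0.0026
```

Good. Now close with 40 N.

```bash
python3 -m creep '[{"dx":0,"dy":0,"dz":0,"ax":0,"ay":0,"az":0},{"dx":0,"dy":0,"dz":0,"ax":0,"ay":0,"az":0},{"dx":0,"dy":0,"dz":0,"ax":0,"ay":0,"az":0},{"dx":0,"dy":0,"dz":0,"ax":0,"ay":0,"az":0},{"dx":0,"dy":0,"dz":0,"ax":0,"ay":0,"az":0},{"dx":0,"dy":0,"dz":0,"ax":0,"ay":0,"az":0},{"dx":0,"dy":0,"dz":0,"ax":0,"ay":0,"az":0},{"dx":0,"dy":0,"dz":0,"ax":0,"ay":0,"az":0}]' 0 40
python3 -m creep '[{"dx":0,"dy":0,"dz":0,"ax":0,"ay":0,"az":0},{"dx":0,"dy":0,"dz":0,"ax":0,"ay":0,"az":0},{"dx":0,"dy":0,"dz":0,"ax":0,"ay":0,"az":0},{"dx":0,"dy":0,"dz":0,"ax":0,"ay":0,"az":0}]'
python3 -c "
from h import *
to(.4254,.208,.03,27.6)"
```

```text
time: 4.53
tcp_pos: [0.4252, 0.2077, 0.0296]
tool_rot: [0.0, 0.519, 0.855, -0.0]
force: [-0.2, 0.1, -0.2]
finger_gap: 0.43
time: 4.87
tcp_pos: [0.4253, 0.2077, 0.0297]
tool_rot: [0.0, 0.519, 0.855, -0.0]
force: [0.2, 0.7, 0.2]
finger_gap: 0.406
t 4.87 tcp [0.4253 0.2077 0.0297] yhead 27.44 tilt z [ 6.e-04 -9.e-04 -1.e+00] F [0.2 0.7 0.2] gap 35.7
need tool cm [ 0.02  0.02 -0.03] az -0.0027
```

```bash
python3 -m creep '[{"dx":0,"dy":0,"dz":-1,"ax":0,"ay":0,"az":0},{"dx":0,"dy":0,"dz":-1.5,"ax":0,"ay":0,"az":0},{"dx":0,"dy":0,"dz":-2,"ax":0,"ay":0,"az":0.06},{"dx":0,"dy":0,"dz":-2.5,"ax":0,"ay":0,"az":0.06},{"dx":0,"dy":0,"dz":-2.5,"ax":0,"ay":0,"az":0.06},{"dx":0,"dy":0,"dz":-1.5,"ax":0,"ay":0,"az":0.06},{"dx":0,"dy":0,"dz":-1,"ax":0,"ay":0,"az":0.06},{"dx":0,"dy":0,"dz":0,"ax":0,"ay":0,"az":0}]'
python3 -c "
from h import *
to(.4819,-.2127,.15,10)"
```

```text
time: 5.53
tcp_pos: [0.4264, 0.2083, 0.1523]
tool_rot: [0.002, 0.642, 0.767, 0.002]
force: [-0.0, 0.0, -1.5]
finger_gap: 0.406
t 5.53 tcp [0.4264 0.2083 0.1523] yhead 10.14 tilt z [ 4.6e-03  4.0e-04 -1.0e+00] F [-0.   0.  -1.5] gap 35.8
need tool cm [-42.42  -1.95   0.24] az 0.0025
```

Held: the gap is 35.8 mm and the extra load is 1.5 N. Now the traverse, with 12 rows of -3.54/-0.16.

```bash
python3 -m creep '[{"dx":-2,"dy":-0.1,"dz":0,"ax":0,"ay":0,"az":0},{"dx":-3,"dy":-0.1,"dz":0,"ax":0,"ay":0,"az":0},{"dx":-3.5,"dy":-0.2,"dz":0,"ax":0,"ay":0,"az":0},{"dx":-3.5,"dy":-0.2,"dz":0,"ax":0,"ay":0,"az":0},{"dx":-3.5,"dy":-0.2,"dz":0,"ax":0,"ay":0,"az":0},{"dx":-3.5,"dy":-0.2,"dz":0,"ax":0,"ay":0,"az":0},{"dx":-3.5,"dy":-0.2,"dz":0,"ax":0,"ay":0,"az":0}]'
python3 -m creep '[{"dx":-3.5,"dy":-0.2,"dz":0,"ax":0,"ay":0,"az":0},{"dx":-3.5,"dy":-0.2,"dz":0,"ax":0,"ay":0,"az":0},{"dx":-3.5,"dy":-0.2,"dz":0,"ax":0,"ay":0,"az":0},{"dx":-3.5,"dy":-0.2,"dz":0,"ax":0,"ay":0,"az":0},{"dx":-3,"dy":-0.1,"dz":0,"ax":0,"ay":0,"az":0},{"dx":-2.4,"dy":0,"dz":0,"ax":0,"ay":0,"az":0},{"dx":0,"dy":0,"dz":0,"ax":0,"ay":0,"az":0}]'
python3 - <<'E'
from h import *
to(.4819,-.2127,.15,10)
for n in("top","scene"):
    p,d=robot.read_camera(n); cv2.imwrite(f"pics/{n}2.png",p)
E
```

```text
time: 6.12
tcp_pos: [0.4525, -0.0172, 0.1494]
tool_rot: [-0.0, 0.64, 0.768, -0.001]
force: [0.3, -0.2, -0.9]
finger_gap: 0.405
time: 6.7
tcp_pos: [0.4803, -0.2129, 0.1498]
tool_rot: [0.002, 0.641, 0.767, -0.001]
force: [0.1, 0.1, -1.4]
finger_gap: 0.406
t 6.7 tcp [ 0.4803 -0.2129  0.1498] yhead 10.2 tilt z [ 0.0021 -0.0035 -1.    ] F [ 0.1  0.1 -1.4] gap 35.7
need tool cm [-0.01  0.16 -0.02] az 0.0034
```

View pics/top2.png

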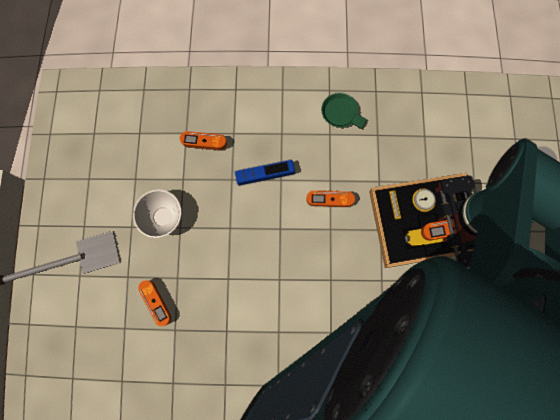

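View pics/scene2.png

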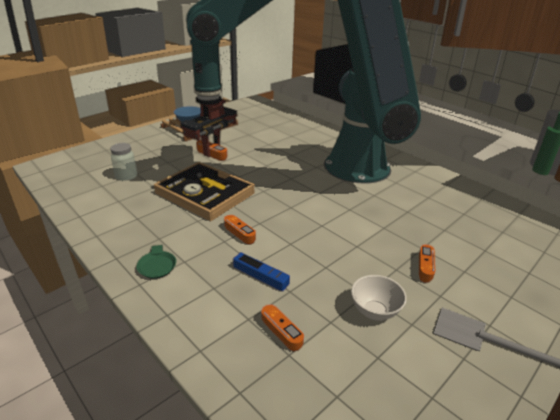

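The thermometer is held above the cutout, display up: top view (436,231), scene (215,152). I check its placement in the hand from the visible end.

```bash
python3 - <<'E'
from h import *
s=robot.observe(); q=s["tool_rot"]; r=R.from_quat([q[1],q[2],q[3],q[0]])
for n in("top","scene"):
    p,d=robot.read_camera(n); m=mask(p,"o"); ys,xs=np.where(m>0)
    P=pts(n,np.c_[xs,ys],d[ys,xs]); L=r.inv().apply(P-s["tcp_pos"])*1000
    k=(np.abs(L)<100).all(1); L=L[k]; print(n,k.sum(),"min",L.min(0).round(1),"max",L.max(0).round(1), "p5/95",np.percentile(L,[5,95],axis=0).round(1).tolist())
    f=L[(L[:,2]<0)] ; print(" top face z",np.median(f[:,2]).round(1),"y range",f[:,1].min().round(1),f[:,1].max().round(1), "slope", np.polyfit(f[:,0],f[:,2],1).round(3))
E
```

```text
top 307 min [-11.5 -20.6 -76.4] max [60.7 19.6 19.7] p5/95 [[-7.8, -17.8, -4.8], [58.0, 16.3, 10.9]]
 top face z -1.9 y range -20.6 17.7 slope [-0.01  -4.449]
scene 224 min [-58.8 -18.3 -16. ] max [60.3 21.5 24.7] p5/95 [[-42.9, -7.1, -4.7], [57.9, 19.1, 22.1]]
 top face z -3.0 y range -18.3 21.5 slope [-0.005 -2.902]
```

It is centred and level in the hand. Descend to just above the mouth and trim.

```bash
python3 -m creep '[{"dx":0,"dy":0.16,"dz":1,"ax":-0.003,"ay":-0.003,"az":0.003},{"dx":0,"dy":0,"dz":2,"ax":0,"ay":0,"az":0},{"dx":0,"dy":0,"dz":2,"ax":0,"ay":0,"az":0},{"dx":0,"dy":0,"dz":1.5,"ax":0,"ay":0,"az":0},{"dx":0,"dy":0,"dz":1,"ax":0,"ay":0,"az":0},{"dx":0,"dy":0,"dz":0,"ax":0,"ay":0,"az":0},{"dx":0,"dy":0,"dz":0,"ax":0,"ay":0,"az":0}]'
python3 -c "
from h import *
to(.4819,-.2127,.0437,10)"
```

```text
time: 7.48
tcp_pos: [0.4806, -0.2072, 0.0749]
tool_rot: [0.002, 0.642, 0.767, -0.0]
force: [0.4, 0.4, -0.4]
finger_gap: 0.407
t 7.48 tcp [ 0.4806 -0.2072  0.0749] yhead 10.16 tilt z [ 0.0027 -0.0026 -1.    ] F [ 0.4  0.4 -0.4] gap 35.9
need tool cm [-0.56  0.03  3.12] az 0.0028
```

```bash
python3 -m creep '[{"dx":-0.56,"dy":0.03,"dz":0,"ax":0.002,"ay":0.003,"az":0.003},{"dx":0,"dy":0,"dz":0,"ax":0,"ay":0,"az":0},{"dx":0,"dy":0,"dz":0,"ax":0,"ay":0,"az":0}]'
python3 - <<'E'
from h import *
to(.4819,-.2127,.0437,10)
for n in("top","scene"):
    p,d=robot.read_camera(n); cv2.imwrite(f"pics/{n}3.png",cv2.resize(p[160:280,360:520] if n=="top" else p[120:240,130:290],(800,600),interpolation=2))
E
```

```text
time: 7.73
tcp_pos: [0.4833, -0.2145, 0.0761]
tool_rot: [0.002, 0.643, 0.765, 0.0]
force: [0.5, 0.4, -2.0]
finger_gap: 0.405
t 7.73 tcp [ 0.4833 -0.2145  0.0761] yhead 9.89 tilt z [ 0.0035 -0.0021 -1.    ] F [ 0.5  0.4 -2. ] gap 35.7
need tool cm [ 0.21 -0.11  3.24] az -0.0018
```

View pics/scene3.png

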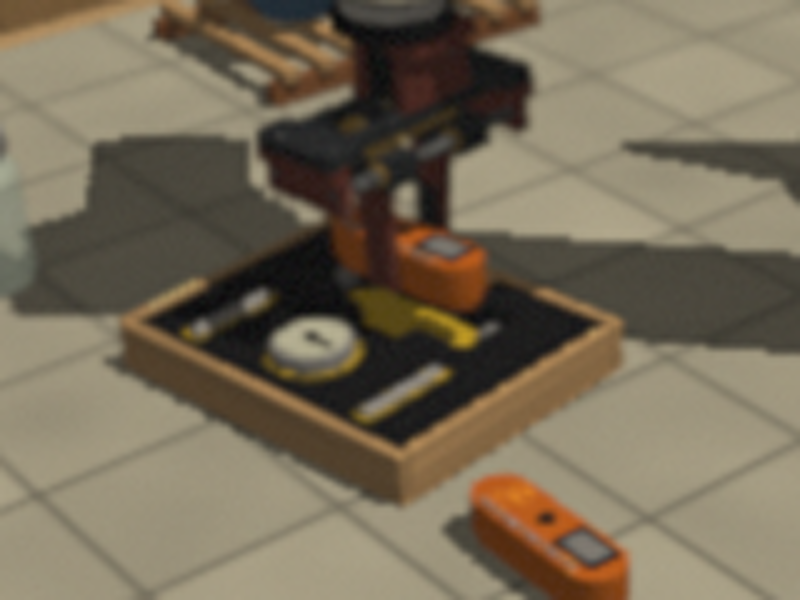

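View pics/top3.png

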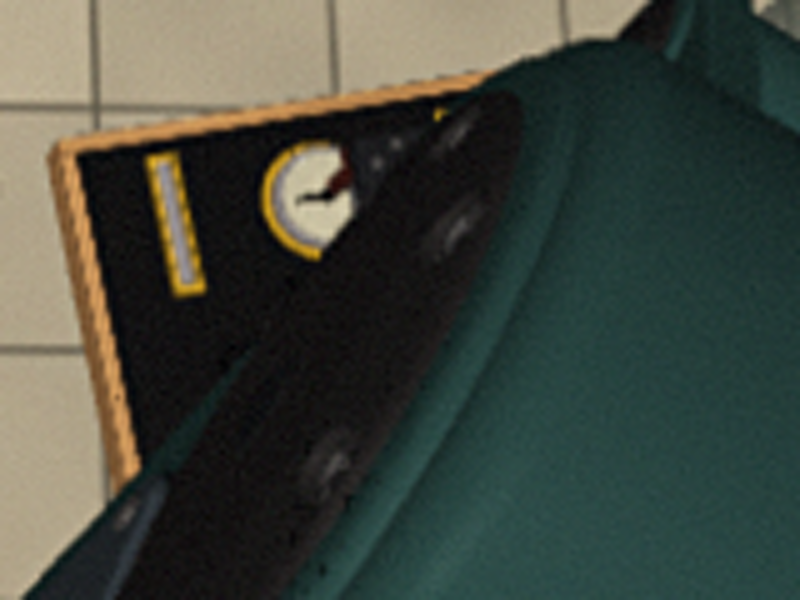

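In the scene view the thermometer hangs just above and along the yellow cutout. The arm blocks the top view. Trim and descend in small steps.

```bash
python3 -m creep '[{"dx":0.2,"dy":-0.1,"dz":0.5,"ax":0.001,"ay":0.003,"az":-0.002},{"dx":0,"dy":0,"dz":0.5,"ax":0,"ay":0,"az":0},{"dx":0,"dy":0,"dz":0,"ax":0,"ay":0,"az":0}]'
python3 -c "
from h import *
to(.4819,-.2127,.0437,10)"
```

```text
time: 8.08
tcp_pos: [0.4801, -0.2113, 0.0641]
tool_rot: [-0.002, 0.643, 0.766, 0.001]
force: [-0.1, 0.7, -1.7]
finger_gap: 0.407
t 8.08 tcp [ 0.4801 -0.2113  0.0641] yhead 10.03 tilt z [-0.0016  0.003  -1.    ] F [-0.1  0.7 -1.7] gap 35.8
need tool cm [-0.18  0.16  2.04] az 0.0005
```

```bash
python3 -m creep '[{"dx":-0.13,"dy":0.12,"dz":0,"ax":0,"ay":0,"az":0},{"dx":0,"dy":0,"dz":0,"ax":0,"ay":0,"az":0}]'
python3 -c "
from h import *
to(.4819,-.2127,.0437,10)"
```

```text
time: 8.25
tcp_pos: [0.4825, -0.2131, 0.0649]
tool_rot: [-0.001, 0.643, 0.766, 0.001]
force: [-0.1, -0.6, -0.3]
finger_gap: 0.412
t 8.25 tcp [ 0.4825 -0.2131  0.0649] yhead 10.03 tilt z [-1.e-04  2.e-03 -1.e+00] F [-0.1 -0.6 -0.3] gap 36.2
need tool cm [ 0.04 -0.06  2.12] az 0.0005
```

Within 0.6 mm. Lower in small steps, watching the force.

```bash
python3 -m creep '[{"dx":0,"dy":0,"dz":0.4,"ax":0,"ay":0,"az":0},{"dx":0,"dy":0,"dz":0.4,"ax":0,"ay":0,"az":0},{"dx":0,"dy":0,"dz":0,"ax":0,"ay":0,"az":0}]'
python3 -c "
from h import *
to(.4819,-.2127,.0437,10)"
```

```text
time: 8.5
tcp_pos: [0.4819, -0.2126, 0.0563]
tool_rot: [-0.001, 0.643, 0.766, 0.001]
force: [-0.8, 0.1, -0.2]
finger_gap: 0.409
t 8.5 tcp [ 0.4819 -0.2126  0.0563] yhead 10.02 tilt z [-0.001   0.0026 -1.    ] F [-0.8  0.1 -0.2] gap 36.0
need tool cm [-0.01 -0.    1.26] az 0.0004
```

```bash
python3 -m creep '[{"dx":0,"dy":0,"dz":0.3,"ax":0,"ay":0,"az":0},{"dx":0,"dy":0,"dz":0.3,"ax":0,"ay":0,"az":0},{"dx":0,"dy":0,"dz":0,"ax":0,"ay":0,"az":0}]'
python3 -c "
from h import *
to(.4819,-.2127,.0437,10)"
python3 -m creep '[{"dx":0,"dy":0,"dz":0.2,"ax":0,"ay":0,"az":0},{"dx":0,"dy":0,"dz":0.2,"ax":0,"ay":0,"az":0},{"dx":0,"dy":0,"dz":0,"ax":0,"ay":0,"az":0}]'
python3 -c "
from h import *
to(.4819,-.2127,.0437,10)"
```

```text
time: 8.75
tcp_pos: [0.4821, -0.2125, 0.0506]
tool_rot: [-0.001, 0.643, 0.766, 0.001]
force: [-0.2, 2.3, -2.6]
finger_gap: 0.408
t 8.75 tcp [ 0.4821 -0.2125  0.0506] yhead 10.02 tilt z [-6.0e-04  2.7e-03 -1.0e+00] F [-0.2  2.3 -2.6] gap 35.9
need tool cm [-0.02 -0.02  0.69] az 0.0003
time: 9.0
tcp_pos: [0.4827, -0.2132, 0.0472]
tool_rot: [-0.0, 0.643, 0.766, 0.001]
force: [1.0, 1.7, 0.7]
finger_gap: 0.409
t 9.0 tcp [ 0.4827 -0.2132  0.0472] yhead 10.03 tilt z [ 7.0e-04  1.4e-03 -1.0e+00] F [1.  1.7 0.7] gap 36.0
need tool cm [ 0.06 -0.07  0.35] az 0.0006
```

```bash
python3 -m creep '[{"dx":0,"dy":0,"dz":0.2,"ax":0,"ay":0,"az":0},{"dx":0,"dy":0,"dz":0.2,"ax":0,"ay":0,"az":0},{"dx":0,"dy":0,"dz":0,"ax":0,"ay":0,"az":0}]'
python3 -c "
from h import *
to(.4819,-.2127,.0437,10)"
python3 -m creep '[{"dx":0,"dy":0,"dz":0.1,"ax":0,"ay":0,"az":0},{"dx":0,"dy":0,"dz":0,"ax":0,"ay":0,"az":0}]'
python3 -c "
from h import *
to(.4819,-.2127,.0437,10)"
```

```text
time: 9.25
tcp_pos: [0.4827, -0.2131, 0.0436]
tool_rot: [-0.0, 0.643, 0.766, 0.001]
force: [-1.0, 1.9, 9.2]
finger_gap: 0.406
t 9.25 tcp [ 0.4827 -0.2131  0.0436] yhead 10.03 tilt z [ 8.0e-04  1.5e-03 -1.0e+00] F [-1.   1.9  9.2] gap 35.8
need tool cm [ 0.05 -0.08 -0.01] az 0.0005
time: 9.42
tcp_pos: [0.4827, -0.2131, 0.0435]
tool_rot: [-0.0, 0.643, 0.766, 0.001]
force: [-3.6, 3.1, 20.4]
finger_gap: 0.406
t 9.42 tcp [ 0.4827 -0.2131  0.0435] yhead 10.03 tilt z [ 9.0e-04  1.3e-03 -1.0e+00] F [-3.6  3.1 20.4] gap 35.8
need tool cm [ 0.05 -0.07 -0.02] az 0.0006
```

It stops hard at 0.0435 (home predicted at 0.0437), with 20 N past the cheeks. Relieve 1 mm, open partly within the notches, then look after rising.

```bash
python3 -m creep '[{"dx":0,"dy":0,"dz":-0.1,"ax":0,"ay":0,"az":0},{"dx":0,"dy":0,"dz":0,"ax":0,"ay":0,"az":0}]'
python3 -m creep '[{"dx":0,"dy":0,"dz":0,"ax":0,"ay":0,"az":0},{"dx":0,"dy":0,"dz":0,"ax":0,"ay":0,"az":0},{"dx":0,"dy":0,"dz":0,"ax":0,"ay":0,"az":0},{"dx":0,"dy":0,"dz":0,"ax":0,"ay":0,"az":0},{"dx":0,"dy":0,"dz":0,"ax":0,"ay":0,"az":0},{"dx":0,"dy":0,"dz":0,"ax":0,"ay":0,"az":0}]' 0.62
python3 -c "
from h import *
to(.4819,-.2127,.0437,10)"
```

```text
time: 9.58
tcp_pos: [0.4827, -0.2131, 0.0436]
tool_rot: [-0.0, 0.643, 0.766, 0.001]
force: [-1.0, 1.4, 9.8]
finger_gap: 0.403
time: 10.08
tcp_pos: [0.4822, -0.2129, 0.0429]
tool_rot: [-0.001, 0.643, 0.766, 0.001]
force: [-0.5, 0.6, -0.5]
finger_gap: 0.616
t 10.08 tcp [ 0.4822 -0.2129  0.0429] yhead 10.03 tilt z [-4.0e-04  2.1e-03 -1.0e+00] F [-0.5  0.6 -0.5] gap 54.2
need tool cm [ 0.02 -0.03 -0.08] az 0.0004
```

Released with no load on the tool. Rise straight up, then back off for a look.

```bash
python3 -m creep '[{"dx":0,"dy":0,"dz":-0.7,"ax":0,"ay":0,"az":0},{"dx":0,"dy":0,"dz":-1,"ax":0,"ay":0,"az":0},{"dx":0,"dy":0,"dz":-1.5,"ax":0,"ay":0,"az":0},{"dx":0,"dy":0,"dz":-2.5,"ax":0,"ay":0,"az":0},{"dx":0,"dy":0,"dz":-3,"ax":0,"ay":0,"az":0},{"dx":0,"dy":0,"dz":-3,"ax":0,"ay":0,"az":0},{"dx":0,"dy":0,"dz":-2,"ax":0,"ay":0,"az":0}]'
python3 -m creep '[{"dx":3,"dy":0,"dz":0,"ax":0,"ay":0,"az":0},{"dx":4,"dy":0,"dz":0,"ax":0,"ay":0,"az":0},{"dx":4,"dy":0,"dz":0,"ax":0,"ay":0,"az":0},{"dx":4,"dy":0,"dz":0,"ax":0,"ay":0,"az":0},{"dx":4,"dy":0,"dz":0,"ax":0,"ay":0,"az":0},{"dx":4,"dy":0,"dz":0,"ax":0,"ay":0,"az":0},{"dx":4,"dy":0,"dz":0,"ax":0,"ay":0,"az":0},{"dx":3,"dy":0,"dz":0,"ax":0,"ay":0,"az":0}]'
cat > chk.py <<'E'
from h import *
import sys
t=sys.argv[1]
to(.4819,-.2127,.0437,10)
for n in("top","scene"):
    p,d=robot.read_camera(n); cv2.imwrite(f"pics/{n}{t}.png",cv2.resize(p[160:280,360:520] if n=="top" else p[120:240,130:290],(800,600),interpolation=2))
    ys,xs=np.mgrid[0:420,0:560]; xs=xs.ravel();ys=ys.ravel()
    P=pts(n,np.c_[xs,ys],d.ravel()); o=mask(p,"o").ravel()>0
    c=np.array([.4819,-.2127]);u=np.array([-np.sin(np.radians(10)),np.cos(np.radians(10))])
    k=o&(np.hypot(*(P[:,:2]-c).T)<.08)&(P[:,2]>.03)
    if k.sum()>30:
        a=(P[k][:,:2]-c)@u; z=P[k][:,2]; top=z>.040
        ins=(np.hypot(P[:,0]-.5215,P[:,1]+.2055)<.07)&(P[:,2]>.03)&(P[:,2]<.038)
        rc=cv2.minAreaRect(np.float32(P[k&(P[:,2]>.04)][:,:2]*1000))
        print(n,k.sum(),"z med",np.median(z[top]).round(4),"insert",np.median(P[ins][:,2]).round(4),"z vs a",np.polyfit(a[top],z[top],1).round(4),"rect",rc)
E
python3 chk.py 4
```

```text
time: 10.67
tcp_pos: [0.4832, -0.2136, 0.1838]
tool_rot: [0.001, 0.643, 0.766, 0.001]
force: [-0.0, -0.1, -0.5]
finger_gap: 0.621
time: 11.33
tcp_pos: [0.429, 0.0847, 0.1818]
tool_rot: [-0.001, 0.642, 0.766, 0.001]
force: [1.3, 0.4, -0.2]
finger_gap: 0.618
t 11.33 tcp [0.429  0.0847 0.1818] yhead 10.05 tilt z [ 8.0e-04  2.6e-03 -1.0e+00] F [ 1.3  0.4 -0.2] gap 54.4
need tool cm [-30.25   0.    13.73] az 0.0009
top 470 z med 0.0448 insert 0.033 z vs a [0.002  0.0448] rect ((482.0780944824219, -213.3324737548828), (36.358707427978516, 117.264892578125), 10.067728042602539)
scene 222 z med 0.0465 insert 0.0348 z vs a [-0.0165  0.0458] rect ((484.3465881347656, -209.23878479003906), (37.84757614135742, 111.73551177978516), 9.8691987991333)
```

```bash
python3 - <<'E'
import cv2,numpy as np
cv2.imwrite("pics/both4.png",np.hstack([cv2.resize(cv2.imread(f"pics/{n}4.png"),(400,300)) for n in("top","scene")]))
E
```

```text
(no output)
```

View pics/both4.png

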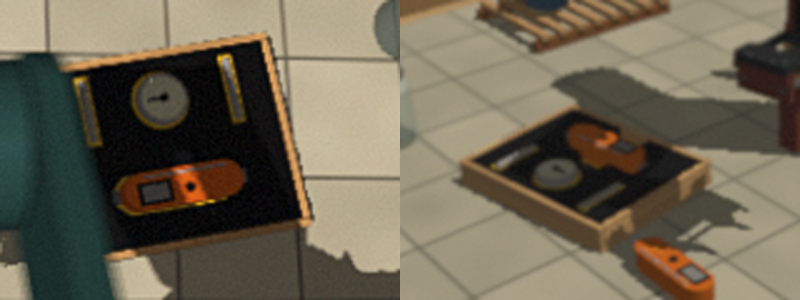

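The thermometer lies in the cutout, display up: (180,185) in the left half of the composite. Its top is 11.8 mm above the insert in the top view and 11.7 mm in the scene view, against 12 mm expected, and it is level. I check the sharpener, then hand in.

```bash
python3 - <<'E'
from h import *
p,d=robot.read_camera("top"); a=cv2.imread("pics/top0.png")
for n,q in(("before",a),("now",p)):
    m=mask(q,"b")[150:195,225:310]; ys,xs=np.where(m>0); print(n,len(xs),xs.mean()+225,ys.mean()+150)
print(robot.observe()["time"]); robot.hand_in()
E
```

```text
before 517 260.78916827853 172.71760154738877
now 531 261.105461393597 172.70998116760828
11.4833
the job is handed in; nothing more can be done
```

The orange thermometer nearest the base (472 mm away) is in the empty cutout, display up, pressed home and released. I handed the job in at about 11.5 s.

- **Pressing:** It stopped hard at a TCP height of 43.5 mm, against 43.7 mm predicted for home. I pressed on to about 20 N, well past the 5 to 10 N the grips need. I then let go inside the finger notches and backed the arm well away.
- **Seated height:** After release its top was 11.8 mm above the insert in the top view and 11.7 mm in the scene view; 12 mm is expected. The top view shows it level.
- **Position:** The top view puts it within 1 mm and 0.1° of the cutout. The scene view put its centre about 4 mm off, from a partial view of it. I trust the top view and the contact stop instead.
- **Sharpener:** It has not moved; its pixel centre shifted by 0.3 px, within noise.
- **Rough spots:** My first moves were refused because every row needs all six numbers. Some moves landed up to about 6 mm off, and I trimmed these out before the grasp and the insertion.

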